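# Snap the neck-rest tube onto its stub

### The job

Fit the neck rest together: push the loose square tube onto the stub on the plywood board, fully home against the bracket, until the spring button has popped up through the hole in the tube; sliding the tube over to the fence along the board's far edge lines it up with the stub. Let go of it, and leave the mug, the cork block, the wooden block and the little tin where they are.

Things in the scene. Friction and masses are not known exactly. Their poses are not given: they have to be found in the camera images.
- rest_board: Fixed plywood board, 170 (x) x 330 (y) x 12 mm, on the bench. Origin: centre of its underside; x roughly away from the robot, y roughly to the robot's left, z up. Deck 12 mm above the origin. Along its far edge a dark wooden fence, 22 mm high, near face at x = +62 mm, from y = -160 to +80 mm. At the left end a dark steel bracket (50 x 30 x 48 mm high) carries the stub.
- stub_nose (a point): Tip of the stub, on its axis: board x = +41, y = +63, z = +32 mm. The stub points along the board's -y, level: a black cone 16 mm long (16 mm across at the tip, 30 mm at its root), then a square aluminium bar 30 x 30 mm, 46 mm long, to the bracket. A tube lying against the fence is on the stub's axis within 1 mm.
- stub_shoulder (a point): Where the stub's axis meets the flat face of the bracket, the stop for the tube's mouth: board x = +41, y = +125, z = +32 mm.
- button (a joint): Spring button, a 10 mm wide steel wedge on top of the stub, 32 mm before the bracket's face, sloping towards the nose. Value in m: 0 = fully up (6.5 mm above the stub), 0.0075 = fully in; the spring takes 1 to 3 N. The oncoming tube presses it in by itself; it pops up in the tube's hole about 3 mm before the mouth meets the bracket, and then locks the tube.
- rest_tube: Loose square aluminium tube, 40 x 40 mm outside, 34 x 34 inside, 150 long, 0.4 kg (2 to 4 N slide it), lying on the board before the fence. Origin: centre of its underside; y along the tube to its open mouth (towards the stub), z up. Flat black cap at the other end; cork pad 34 x 50 x 6 mm on top at that end, 15 to 65 mm from the middle. Hole in its top, 16 x 20 mm, centred 32 mm behind the mouth.
- tube_mid (a point): Centre of the tube, half-way along and half-way up (20 mm above the deck). Axes as the tube's.
- tube_mouth (a point): Centre of the tube's open mouth, 75 mm from the middle along the tube's +y, half-way up.
- tube_cap (a point): Centre of the outer face of the tube's black cap, 75 mm from the middle along the tube's -y, half-way up.
- mug: Dotted white mug, 78 mm across, 93 mm high, left of and behind the board; origin at the centre of its underside. Not to be disturbed.
- cork_block: Cork sanding block, 108 x 121 x 32 mm, on the bench left of the board; origin at the centre of its underside. Not to be disturbed.
- cut_block: Sawn wooden block with a rounded end, 72 x 126 x 56 mm, on the bench right of the board; origin at the centre of its underside. Not to be disturbed.
- tin_small: Little flat round tin, 38 mm across, 9 mm high, on the board near its left front corner, in front of the bracket; origin at the centre of its underside. Not to be disturbed.

How it is judged:
By the outcome, as a careful person would: the job done as asked, in the order asked, and still so for the second after the job is handed in, with the robot touching nothing.
It also fails if it takes over 48 s, if anything falls off the work surface, if the arm or the gripper's body presses on something with over 40 N, if the wrist force passes 120 N, or if a joint passes its speed limit or range.

### The arm

A 6-joint arm with a two-finger parallel gripper is mounted at the origin on a cart in front of the work surface, level with it; the furniture and walls round the work are solid. World frame = base frame: x ahead of the robot, y to its left, z up, the work surface at z = 0. Lengths are in m, angles in rad, forces in N, time in s.
With the tool pointing down it reaches from about 0.425 to 0.95 m from the base axis. Payload 3.5 kg.
Tool frame: the origin (TCP) lies at the very end of the fingers, on their centre line; the grasp point (between the pads) lies 19 mm behind it (ctrl.tcp_to_grasp is the distance from the TCP to the grasp point, in m); z points along the fingers, x is the direction in which the jaws open and shut, and the axes are right-handed (so a half turn about z gives the same grasp; the last joint's range is limited). The gripper opens to 85 mm and grips with 20 to 120 N. Pads are 22 mm wide; open, the fingers measure 114 mm over their backs; the gripper's body (76 mm by 85 mm) begins 54 mm behind the grasp point. The pads swing forward as they close: fully open they stand 13 mm farther back than shut.
Start: joints at [-1.305, 0.286, 1.577, -0, 1.279, -0.15], TCP at [0.273, -0.617, 0.231] pointing down, gripper open.
Joint ranges: [-2.77, 2.77], [-0.9, 2.22], [0.21, 2.48], [-1.53, 4.67], [0.24, 2.81], [-2.84, 2.84]. Speed limits (rad/s): [2.79, 2.79, 3.14, 3.14, 3.14, 3.14].

### API

Orientations are given as a unit quaternion [w, x, y, z].
In Python, from cell import ctrl, optics, workorder, finder gives the robot as it stands. The module is installed in compiled form; this text tells all that it offers.
- The arm moves only by the tool apply_moves, never from a script. Its argument "deltas" is a list of rows, each a list of 2 entries, a list of its own where there are three numbers: the shift along the tool's x, y, z in cm, then the turn about the tool's z in degrees. A call has 1 to 12 rows; each row shifts and turns the commanded pose from where the row before left it, along the tool's axes as they then stand; what a row does not reach is not made up. A row lasts 1/10 s, in which the tool goes at most 50 mm and 8.59 degrees, less where a joint would pass 70% of its speed; a pose out of reach is approached as far as the arm can. A call is refused whole if a number of a shift passes 5 or a number of a turn 8.59, either way. A call with a gripper value outside its range is refused whole. "jaw" is the gripper's target within -1 to 1 (shut at 1, half-way at 0, fully open at -1), set as the call begins (left out, the last holds). The fingers move at their own pace and stop on an object; "force" is the grip in N (left out, the last holds). Time passes only in rows, so rows that do not move let the fingers close. It gives the time, the measured TCP pose, the force and the opening at its end, in the units of the state.
- ctrl.get_obs(): the state, without advancing time (a new reading comes with each control period).
- optics.capture(name): name is "scene" or "top" or "wrist"; returns the picture (480x640x3 uint8, blue, green, red); there is no depth.
- optics.camera_info(name): a dict with "intrinsics" (3x3 intrinsics, pixels), "k1" (the pictures are not rectified: a ray, as slopes to the right and down, at radius r is drawn at 1 + k1 r^2 times it, then the intrinsics apply), "position" and "orientation" of the camera in the world; the wrist camera has in their place "hand_eye" (4x4, takes a point from camera to tool coordinates, whose origin is the TCP and whose axes are the tool frame's). Camera axes: x right, y down, z forward; pixel columns grow to the right and rows downward; lengths in m; the calibration is good to about 2 mm. A picture is of the moment at which its call begins: read the wrist's pose just before it. camera_info takes no time and is no camera call.
- workorder.hand_in(): hands the job in, once; it reports no verdict.
Trained networks look in the newest picture that a camera, given by its name, has taken for a name from the list of things; names that differ only in an ending like _2 or _b are one class to them, and where a whole thing is asked for, a point or a joint stands for the part that bears it (a point fixed in the world has none). Each returns a list of dicts, best first, with "p" (0 to 1); they miss things now and then, are a little off and sometimes report something else, mostly with a low value. They report only what shows in the picture. A call takes as long as a camera call.
- finder.find_in(camera, target): "bbox" ([centre column, centre row, width, height] in pixels, round what is visible of it).
- finder.outline_of(camera, target): "mask" (480x640 bool, what is visible of it) and "bbox" ([centre column, centre row, width, height] in pixels, round what is visible of it).
The state is a dict: "t": time; "qpos": joint angles; "qvel": joint speeds; "joint_torque": joint torques, N m; "ee_pos": TCP position; "orientation": TCP orientation; "ft_force": force on the tool from outside, world axes, zero at the start; "torque": the same for the moment, N m; "finger_gap": finger opening in m.
Only numpy, scipy, OpenCV 4.12 (cv2) and the standard library are available. Lean on these libraries where they do the work, as an engineer would, in place of code of your own. Each camera call takes 0.05 s, during which the arm holds its last target. There are 200 camera calls.

## Working session

There is one attempt and no reset: what is moved stays moved. The work goes in short steps, Python scripts to look and compute and a tool call to move; the robot and the scene stay as the last step left them, time stands still between calls to the robot, and variables do not carry over. Pictures are saved under pics/ and viewed, about 8 in all and at most 12, crops included, and the job is handed in when it is done.

Besides the shell and the picture viewer there is one more tool, called after "Emit:" in YAML: its name, and indented under it one key for each argument. apply_moves: Moves the arm, as the interface text tells. Its arguments: {"type":"object","properties":{"deltas":{"type":"array"},"jaw":{"type":"number"},"force":{"type":"number"}},"required":["deltas"]}

```bash
mkdir -p pics; cat > h.py <<'E'
import numpy as np, cv2
from cell import ctrl, optics, workorder, finder
from scipy.spatial.transform import Rotation as R
def rot(q): return R.from_quat([q[1],q[2],q[3],q[0]]).as_matrix()
def cam(name):
    i=optics.camera_info(name); K=np.array(i["intrinsics"]); k1=i["k1"]
    if "hand_eye" in i:
        o=ctrl.get_obs(); T=np.eye(4); T[:3,:3]=rot(o["orientation"]); T[:3,3]=o["ee_pos"]
        T=T@np.array(i["hand_eye"])
        return K,k1,T[:3,:3],T[:3,3]
    q=np.array(i["orientation"])
    return K,k1,(rot(q) if q.size==4 else q),np.array(i["position"])
def proj(c,P):
    K,k1,Rm,t=c; p=(np.atleast_2d(P)-t)@Rm; s=p[:,:2]/p[:,2:]
    s=s*(1+k1*(s**2).sum(1,keepdims=True)); return s@K[:2,:2].T+K[:2,2]
def ray(c,uv):
    K,k1,Rm,t=c; uv=np.atleast_2d(uv).astype(float)
    s=cv2.undistortPoints(uv[:,None],K,np.array([k1,0,0,0.]))[:,0]
    return np.c_[s,np.ones(len(s))]@Rm.T,t
def onz(c,uv,z):
    d,t=ray(c,uv); return t+d*((z-t[2])/d[:,2])[:,None]
E
python3 - <<'E'
from h import *
np.set_printoptions(precision=4,suppress=True)
for n in("scene","top"):
    im=optics.capture(n); cv2.imwrite(f"pics/{n}0.png",im); c=cam(n); print(n,c[3],c[2][:,2],c[1],c[0][0,0])
    for t in("rest_board","rest_tube","tin_small","mug","cork_block","cut_block","button"):
        for d in finder.outline_of(n,t)[:1]:
            r=cv2.minAreaRect(np.argwhere(d["mask"])[:,::-1].astype(np.float32))
            print(t,round(d["p"],2),np.round(d["bbox"]),np.round(cv2.boxPoints(r),1).tolist())
print(ctrl.get_obs(), optics.camera_info("wrist"))
E
```

```text
scene [ 0.3848 -1.1556  1.2756] [ 0.1122  0.6852 -0.7197] -0.11941153500367527 621.593687740049
rest_board 0.67 [315. 250. 104. 106.] [[259.8999938964844, 225.0], [314.29998779296875, 193.0], [368.0, 284.20001220703125], [313.6000061035156, 316.20001220703125]]
rest_tube 0.76 [311. 260.  37.  50.] [[288.8999938964844, 241.3000030517578], [305.8999938964844, 231.6999969482422], [332.5, 278.8999938964844], [315.6000061035156, 288.3999938964844]]
tin_small 0.46 [275. 224.  15.  10.] [[269.0, 220.0], [281.0, 220.0], [281.0, 230.0], [269.0, 230.0]]
mug 0.95 [330. 146.  25.  36.] [[318.0, 128.0], [342.0, 128.0], [342.0, 164.0], [318.0, 164.0]]
cork_block 0.87 [280. 161.  31.  32.] [[260.5, 156.5], [274.5, 142.5], [298.0, 166.0], [284.0, 180.0]]
cut_block 0.77 [314. 392.  46.  55.] [[279.0, 384.0], [305.0, 358.0], [347.0, 400.0], [321.0, 426.0]]
button 0.68 [312. 261.  38.  53.] [[288.8999938964844, 241.5], [305.70001220703125, 231.89999389648438], [332.5, 278.8999938964844], [315.70001220703125, 288.5]]
top [ 0.5075 -0.0194  1.1608] [ 0.0749 -0.0174 -0.997 ] -0.011320155864168568 444.92307
[... 1403 characters left out ...]
 -0.0004, -0.0008,  0.0011]), 'joint_torque': array([  0.0001, -40.5913, -29.2925,  -0.0002,   0.0004,   0.    ]), 'ee_pos': array([ 0.2727, -0.6175,  0.2314]), 'orientation': array([ 0.    ,  0.8378, -0.5459,  0.    ]), 'ft_force': array([0.2211, 0.3247, 0.5945]), 'torque': array([0.0543, 0.0441, 0.0589]), 'finger_gap': 0.08526911172907814} {'intrinsics': array([[349.1978,   0.    , 314.8845],
       [  0.    , 349.1978, 239.1449],
       [  0.    ,   0.    ,   1.    ]]), 'k1': -0.024566228132551663, 'hand_eye': array([[ 1.    ,  0.0006,  0.0004,  0.0004],
       [-0.0007,  0.9478,  0.3187, -0.0822],
       [-0.0002, -0.3187,  0.9478, -0.1437],
       [ 0.    ,  0.    ,  0.    ,  1.    ]])}
```

View crops.

```bash
python3 - <<'E'
import cv2,numpy as np
a=cv2.imread("pics/top0.png")[190:320,230:400]; b=cv2.imread("pics/scene0.png")[180:330,245:385]
a=cv2.resize(a,None,fx=4.5,fy=4.5,interpolation=cv2.INTER_CUBIC)
cv2.imwrite("pics/c1.png",a)
E
python3 - <<'E'
import sys; sys.path.insert(0,'.')
from h import *
c=cam("top")
np.set_printoptions(precision=4,suppress=True)
P=onz(c,[[246.1,238.1],[369.7,203.6],[387.5,267.2],[263.9,301.7]],0.012); print(P)
P=onz(c,[[304.8,256.3],[363.3,241.3],[367.3,257.1],[308.8,272.1]],0.052); print(P)
E
```

```text
[[ 0.5939  0.1664  0.012 ]
 [ 0.6822 -0.1547  0.012 ]
 [ 0.5163 -0.1983  0.012 ]
 [ 0.4305  0.1201  0.012 ]]
[[ 0.5445  0.0139  0.052 ]
 [ 0.5811 -0.1325  0.052 ]
 [ 0.5415 -0.142   0.052 ]
 [ 0.5052  0.0041  0.052 ]]
```

View pics/c1.png

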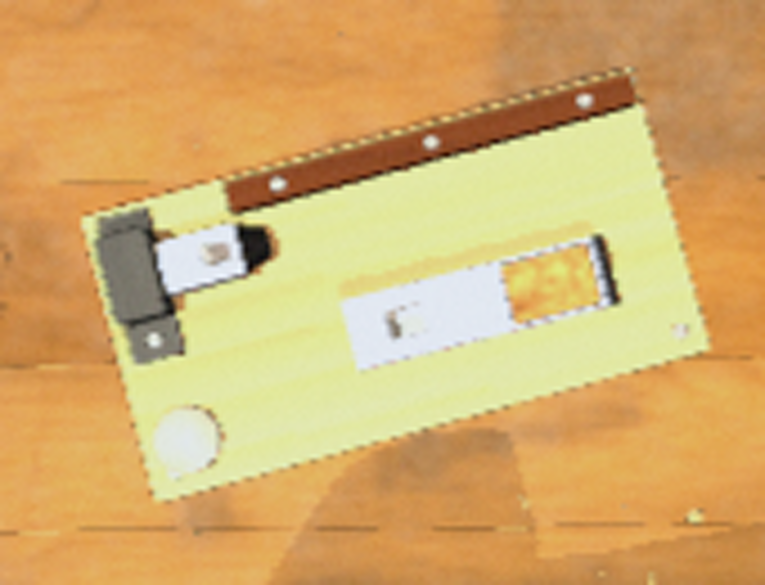

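The top crop shows the tube (crop 340–620, 235–370) lying about 65 mm from the fence. The stub (160–270, 225–290) is clear, and the tin sits at lower left. I'll push with shut fingers: sideways to the fence first, then at the cap.

Emit:
apply_moves:
  deltas:
    - [[0, 0, 0], 8.5]
    - [[-3.9, -3.0, -0.5], 0]
    - [[-3.9, -3.0, -0.5], 0]
    - [[-3.9, -3.0, -0.5], 0]
    - [[-3.9, -3.0, -0.5], 0]
    - [[-3.9, -3.0, -0.5], 0]
    - [[-3.9, -3.0, -0.5], 0]
    - [[-3.9, -3.0, -0.5], 0]
    - [[-3.9, -3.0, -0.5], 0]
    - [[-3.9, -3.0, -0.5], 0]
    - [[-3.9, -3.0, -0.5], 0]
    - [[0, 0, 0], 0]
  jaw: 1
  force: 60

```text
t: 2.0
ee_pos: [0.4606, -0.1574, 0.2827]
orientation: [-0.001, 0.797, -0.604, 0.001]
ft_force: [-0.1, -0.8, 0.6]
finger_gap: 0.0004
```

```bash
cat > m.py <<'E'
from h import *
import sys
np.set_printoptions(precision=4,suppress=True)
c=cam("wrist"); o=ctrl.get_obs(); im=optics.capture("wrist"); cv2.imwrite(f"pics/{sys.argv[1]}.png",im)
Rm=rot(o["orientation"]); print("t",o["t"],"tcp",o["ee_pos"],"toolx deg",np.degrees(np.arctan2(Rm[1,0],Rm[0,0])),"z",Rm[:,2],"f",o["ft_force"],o["finger_gap"])
for t,z in(("rest_board",.012),("rest_tube",.052),("tube_cap",.052)):
    for d in finder.outline_of("wrist",t)[:1]:
        r=cv2.minAreaRect(np.argwhere(d["mask"])[:,::-1].astype(np.float32))
        b=cv2.boxPoints(r); print(t,round(d["p"],2),b.round(0).tolist(),"\n",onz(c,b,z)[:,:2])
E
python3 m.py w1
```

```text
t 2.0 tcp [ 0.4606 -0.1574  0.2827] toolx deg -74.24498180030785 z [ 0.0028  0.0005 -1.    ] f [-0.063  -0.8474  0.5707] 0.0004294553281273689
rest_board 0.73 [[32.0, 0.0], [371.0, 0.0], [371.0, 160.0], [32.0, 160.0]] 
 [[ 0.5794  0.1824]
 [ 0.672  -0.1582]
 [ 0.518  -0.2097]
 [ 0.4106  0.1756]]
rest_tube 0.84 [[172.0, 119.0], [173.0, 76.0], [324.0, 80.0], [322.0, 123.0]] 
 [[ 0.5041  0.006 ]
 [ 0.5447  0.0112]
 [ 0.5808 -0.1329]
 [ 0.5416 -0.1431]]
tube_cap 0.95 [[172.0, 119.0], [173.0, 76.0], [324.0, 80.0], [322.0, 124.0]] 
 [[ 0.5037  0.006 ]
 [ 0.5451  0.0112]
 [ 0.5812 -0.1327]
 [ 0.5411 -0.1431]]
```

View pics/w1.png

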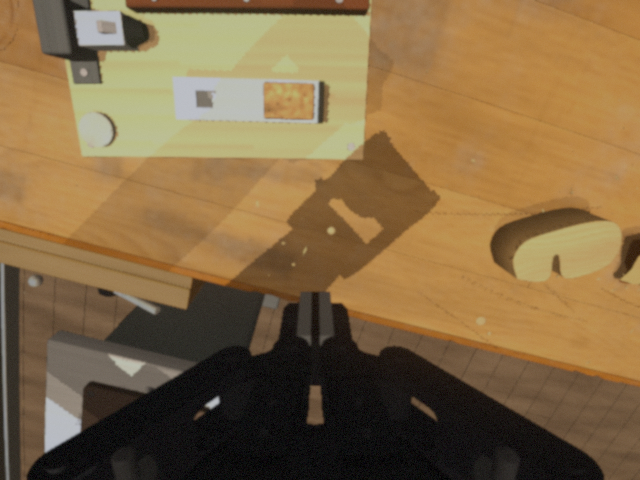

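The wrist view agrees with the top view: tube at (172–324, 76–123), hole to the left, cap to the right, fence at the top. Now I'll go down beside the tube's near side.

Emit:
apply_moves:
  deltas:
    - [[0, 0, 0], 0.6]
    - [[-3.4, -2.5, 0.0], 0]
    - [[-3.45, -2.5, 0.0], 0]
    - [[0, 0, 4.5], 0]
    - [[0, 0, 4.5], 0]
    - [[0, 0, 4.5], 0]
    - [[0, 0, 4.5], 0]
    - [[0, 0, 4.5], 0]
    - [[0, 0, 3.5], 0]
    - [[0, 0, 0], 0]

```text
t: 3.2
ee_pos: [0.4849, -0.0827, 0.0159]
orientation: [0.002, 0.791, -0.612, -0.006]
ft_force: [-0.9, 0.7, -0.8]
finger_gap: -0.0001
```

```bash
python3 m.py w2
```

```text
t 3.2 tcp [ 0.4849 -0.0827  0.0159] toolx deg -75.44630863738735 z [-0.0119  0.0046 -0.9999] f [-0.891   0.673  -0.8025] -6.865480196789824e-05
rest_board 0.91 [[-0.0, 0.0], [639.0, 0.0], [639.0, 305.0], [0.0, 305.0]] 
 [[ 0.5779  0.0619]
 [ 0.637  -0.1666]
 [ 0.5239 -0.2351]
 [ 0.4442  0.0661]]
rest_tube 0.82 [[53.0, 255.0], [54.0, 123.0], [559.0, 129.0], [558.0, 261.0]] 
 [[ 0.5023  0.0121]
 [ 0.5457  0.0122]
 [ 0.5816 -0.1324]
 [ 0.5434 -0.1517]]
tube_cap 0.75 [[53.0, 255.0], [55.0, 122.0], [560.0, 129.0], [558.0, 262.0]] 
 [[ 0.5025  0.0119]
 [ 0.5462  0.0119]
 [ 0.5818 -0.1327]
 [ 0.543  -0.1521]]
```

Emit:
apply_moves:
  deltas:
    - [[-0.2, 0, -0.4], 0]
    - [[0, -1.5, 0], 0]
    - [[0, -1, 0], 0]
    - [[0, -1, 0], 0]
    - [[0, -1, 0], 0]
    - [[0, -1, 0], 0]
    - [[0, -1, 0], 0]
    - [[0, -1, 0], 0]
    - [[0, -0.8, 0], 0]
    - [[0, 0, 0], 0]

```text
t: 4.4
ee_pos: [0.5714, -0.0598, 0.0254]
orientation: [-0.001, 0.792, -0.611, 0.001]
ft_force: [1.0, -0.1, 0.4]
finger_gap: 0.0001
```

```bash
python3 m.py w3
```

```text
t 4.4 tcp [ 0.5714 -0.0598  0.0254] toolx deg -75.2642508674522 z [ 0.0025 -0.     -1.    ] f [ 1.0239 -0.0674  0.3838] 5.611374650634993e-05
rest_board 0.68 [[-2.0, 128.0], [616.0, 124.0], [618.0, 428.0], [0.0, 431.0]] 
 [[ 0.6143  0.0946]
 [ 0.6845 -0.1663]
 [ 0.5309 -0.2587]
 [ 0.4335  0.0995]]
rest_tube 0.84 [[90.0, 193.0], [521.0, 193.0], [521.0, 318.0], [90.0, 318.0]] 
 [[ 0.6093  0.0294]
 [ 0.6469 -0.1132]
 [ 0.602  -0.1347]
 [ 0.5595  0.0268]]
tube_cap 0.7 [[91.0, 193.0], [520.0, 193.0], [520.0, 319.0], [91.0, 319.0]] 
 [[ 0.6094  0.0291]
 [ 0.6468 -0.1129]
 [ 0.6015 -0.1345]
 [ 0.5591  0.0264]]
```

View pics/w3.png

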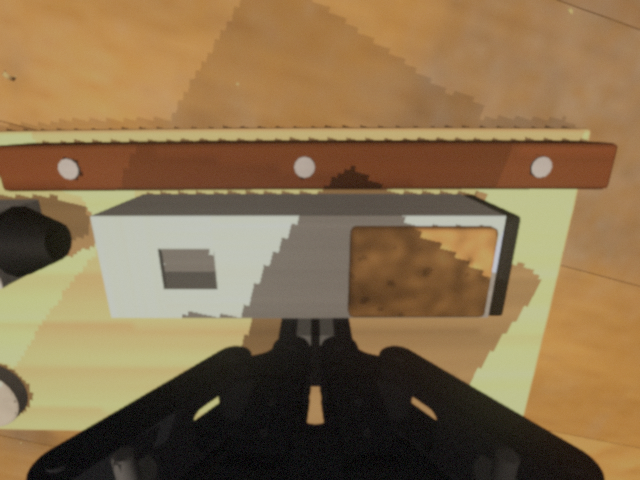

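The tube is parallel to the fence, with a few mm of gap left (tube top's far lower edge at row ~195, fence at row ~188). The stub cone is at (40, 240). I'll press the tube gently home against the fence.

Emit:
apply_moves:
  deltas:
    - [[0, -0.2, 0], 0]
    - [[0, -0.2, 0], 0]
    - [[0, -0.2, 0], 0]
    - [[0, -0.2, 0], 0]
    - [[0, 0, 0], 0]

```text
t: 5.1
ee_pos: [0.577, -0.0581, 0.0252]
orientation: [0.001, 0.792, -0.611, -0.001]
ft_force: [-3.9, -1.8, 2.2]
finger_gap: 0.0001
```

Emit:
apply_moves:
  deltas:
    - [[0, -0.1, 0], 0]
    - [[0, -0.1, 0], 0]
    - [[0, 0, 0], 0]
    - [[0, 0, 0], 0]

```text
t: 5.5
ee_pos: [0.5769, -0.0581, 0.0252]
orientation: [0.002, 0.792, -0.61, -0.003]
ft_force: [-10.1, -2.5, 7.3]
finger_gap: 0.0001
```

```bash
python3 m.py w4
```

```text
t 5.5 tcp [ 0.5769 -0.0581  0.0252] toolx deg -75.21969948219603 z [-0.0068 -0.0007 -1.    ] f [-10.1383  -2.5039   7.2599] 5.3397896012003956e-05
rest_board 0.6 [[-3.0, 143.0], [614.0, 134.0], [618.0, 428.0], [1.0, 437.0]] 
 [[ 0.6132  0.0964]
 [ 0.6859 -0.1648]
 [ 0.5359 -0.2577]
 [ 0.4331  0.1017]]
rest_tube 0.94 [[91.0, 204.0], [521.0, 204.0], [521.0, 320.0], [91.0, 320.0]] 
 [[ 0.6115  0.0302]
 [ 0.6493 -0.1127]
 [ 0.6073 -0.133 ]
 [ 0.5645  0.0279]]
tube_cap 0.82 [[91.0, 319.0], [91.0, 205.0], [521.0, 205.0], [521.0, 319.0]] 
 [[ 0.565   0.028 ]
 [ 0.6111  0.0302]
 [ 0.649  -0.1128]
 [ 0.6077 -0.1328]]
```

The tube is seated against the fence: motion stopped at about 10 N. Now I'll back off, go up and over, and down behind the cap.

Emit:
apply_moves:
  deltas:
    - [[0, 2, 0], 0]
    - [[0, 0.5, -1], 0]
    - [[0, 0, -4], 0]
    - [[3.4, 0, -2], 0]
    - [[4.0, 0, 0], 0]
    - [[3.2, -1.5, 0], 0]
    - [[0, -2.8, 0], 0]
    - [[0, 0, 0], 0]

```text
t: 6.5
ee_pos: [0.6273, -0.1563, 0.0971]
orientation: [-0.001, 0.792, -0.611, 0.003]
ft_force: [0.3, -0.3, -0.2]
finger_gap: -0.0
```

```bash
python3 m.py w5
```

```text
t 6.5 tcp [ 0.6273 -0.1563  0.0971] toolx deg -75.32478137326672 z [ 0.0058 -0.0011 -1.    ] f [ 0.2823 -0.2825 -0.1537] -3.455924154662631e-05
rest_tube 0.71 [[0.0, 290.0], [0.0, 217.0], [263.0, 217.0], [263.0, 290.0]] 
 [[ 0.5654  0.0259]
 [ 0.6133  0.0246]
 [ 0.6511 -0.1207]
 [ 0.6069 -0.1301]]
tube_cap 0.62 [[-0.0, 217.0], [263.0, 216.0], [263.0, 290.0], [0.0, 291.0]] 
 [[ 0.6134  0.0248]
 [ 0.6519 -0.1204]
 [ 0.607  -0.1302]
 [ 0.5647  0.0258]]
```

View pics/w5.png

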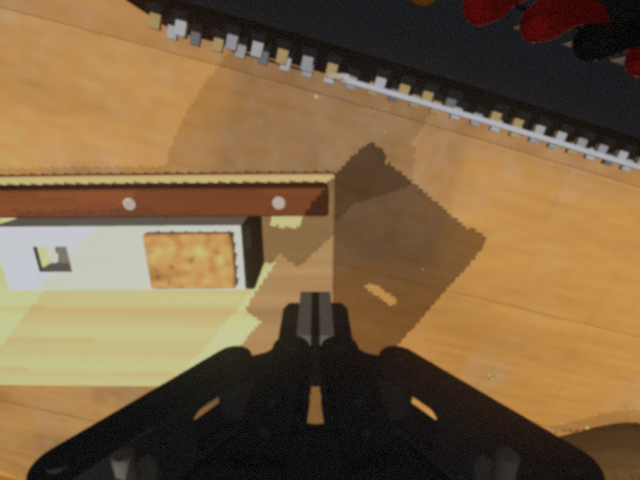

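Emit:
apply_moves:
  deltas:
    - [[0, -0.4, 2], 0]
    - [[0, 0, 3], 0]
    - [[0, 0, 1.8], 0]
    - [[-1, 0, 0], 0]
    - [[-1, 0, 0], 0]
    - [[-1, 0, 0], 0]
    - [[-1, 0, 0], 0]
    - [[0, 0, 0], 0]
    - [[0, 0, 0], 0]

```text
t: 7.6
ee_pos: [0.6178, -0.1151, 0.0282]
orientation: [-0.0, 0.792, -0.61, 0.001]
ft_force: [0.6, -0.9, -0.2]
finger_gap: 0.0
```

```bash
python3 m.py w6
```

```text
t 7.6 tcp [ 0.6178 -0.1151  0.0282] toolx deg -75.2371622210579 z [ 0.0013 -0.     -1.    ] f [ 0.6088 -0.9186 -0.203 ] 3.3465558569384836e-05
rest_board 0.89 [[-1.0, 193.0], [436.0, 191.0], [437.0, 459.0], [0.0, 461.0]] 
 [[ 0.6296  0.0418]
 [ 0.6824 -0.1565]
 [ 0.525  -0.2188]
 [ 0.4494  0.0481]]
rest_tube 0.85 [[-0.0, 260.0], [283.0, 260.0], [283.0, 369.0], [0.0, 369.0]] 
 [[ 0.62    0.008 ]
 [ 0.6475 -0.0955]
 [ 0.6    -0.1066]
 [ 0.5679  0.0098]]
tube_cap 0.9 [[-1.0, 369.0], [0.0, 258.0], [283.0, 259.0], [283.0, 371.0]] 
 [[ 0.5679  0.0101]
 [ 0.6211  0.0079]
 [ 0.6478 -0.0956]
 [ 0.5992 -0.1066]]
```

View pics/w6.png

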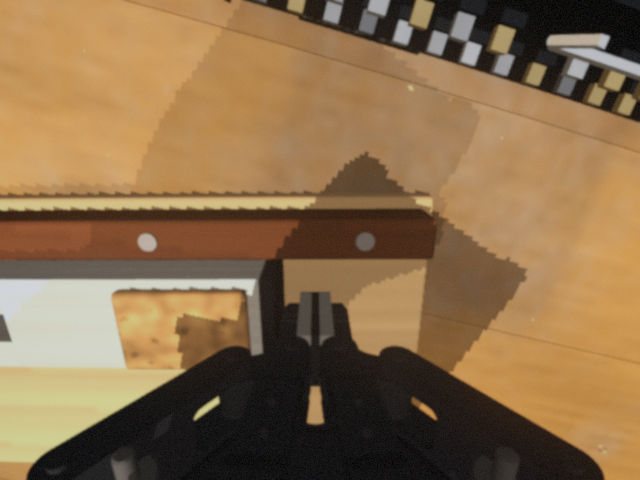

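Emit:
apply_moves:
  deltas:
    - [[-1, 0, 0], 0]
    - [[-1, 0, 0], 0]
    - [[-1, 0, 0], 0]
    - [[-1, 0, 0], 0]
    - [[0, 0, 0], 0]

```text
t: 8.3
ee_pos: [0.6064, -0.0751, 0.0271]
orientation: [-0.0, 0.792, -0.61, -0.001]
ft_force: [-0.2, -0.5, -0.5]
finger_gap: -0.0001
```

```bash
python3 m.py w7
```

```text
t 8.3 tcp [ 0.6064 -0.0751  0.0271] toolx deg -75.21004236705186 z [-0.0014  0.0015 -1.    ] f [-0.1686 -0.5116 -0.4958] -5.1432438523176415e-05
rest_board 0.65 [[-3.0, 193.0], [539.0, 187.0], [542.0, 456.0], [0.0, 462.0]] 
 [[ 0.6181  0.082 ]
 [ 0.6851 -0.1613]
 [ 0.5326 -0.2409]
 [ 0.4376  0.0878]]
rest_tube 0.6 [[0.0, 370.0], [0.0, 259.0], [284.0, 259.0], [284.0, 370.0]] 
 [[ 0.5568  0.0491]
 [ 0.6097  0.0472]
 [ 0.6371 -0.0557]
 [ 0.5891 -0.0669]]
tube_cap 0.58 [[-1.0, 369.0], [0.0, 258.0], [284.0, 259.0], [284.0, 371.0]] 
 [[ 0.5571  0.0493]
 [ 0.6101  0.0472]
 [ 0.637  -0.0558]
 [ 0.5888 -0.0669]]
```

View pics/w7.png

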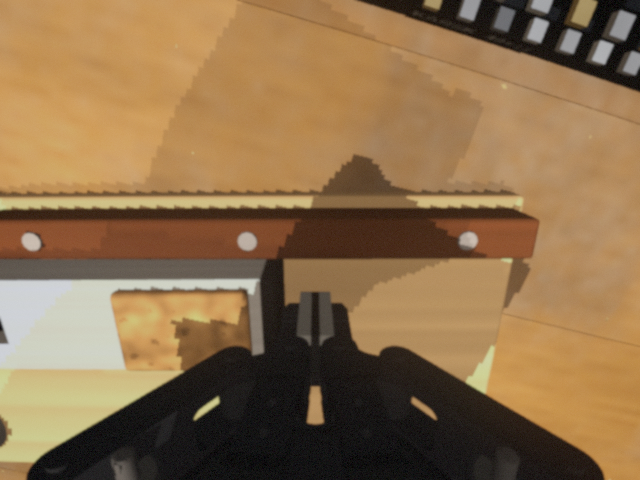

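The finger pushes the cap squarely and the tube stays against the fence. The mouth should be over the cone now. I'll go on slower.

Emit:
apply_moves:
  deltas:
    - [[-0.5, 0, 0], 0]
    - [[-0.5, 0, 0], 0]
    - [[-0.5, 0, 0], 0]
    - [[-0.5, 0, 0], 0]
    - [[-0.4, 0, 0], 0]
    - [[0, 0, 0], 0]

```text
t: 9.1
ee_pos: [0.6008, -0.053, 0.0273]
orientation: [-0.0, 0.792, -0.61, -0.0]
ft_force: [0.6, 0.1, -0.0]
finger_gap: -0.0001
```

Emit:
apply_moves:
  deltas:
    - [[-0.3, 0, 0], 0]
    - [[-0.3, 0, 0], 0]
    - [[-0.2, 0, 0], 0]
    - [[-0.2, 0, 0], 0]

```text
t: 9.5
ee_pos: [0.5994, -0.0469, 0.0277]
orientation: [0.002, 0.793, -0.61, 0.003]
ft_force: [1.5, -13.8, -2.6]
finger_gap: -0.0
```

Emit:
apply_moves:
  deltas:
    - [[0, 0, 0], 0]
    - [[-0.1, 0, 0], 0]
    - [[0, 0, 0], 0]

```text
t: 9.8
ee_pos: [0.5994, -0.047, 0.0278]
orientation: [0.002, 0.792, -0.61, 0.003]
ft_force: [0.8, -13.1, -1.7]
finger_gap: 0.0002
```

```bash
python3 m.py w8; python3 - <<'E'
from h import *
im=optics.capture("top")[190:320,230:400]
cv2.imwrite("pics/c2.png",cv2.resize(im,None,fx=4.5,fy=4.5,interpolation=cv2.INTER_CUBIC))
E
```

```text
t 9.8 tcp [ 0.5994 -0.047   0.0278] toolx deg -75.18670528934797 z [ 0.0031 -0.0068 -1.    ] f [  0.8343 -13.0969  -1.6626] 0.00020745469331696917
rest_board 0.71 [[-1.0, 194.0], [603.0, 191.0], [604.0, 460.0], [0.0, 463.0]] 
 [[ 0.6111  0.1088]
 [ 0.6849 -0.1653]
 [ 0.5305 -0.2573]
 [ 0.432   0.1145]]
rest_tube 0.84 [[-2.0, 368.0], [0.0, 245.0], [288.0, 249.0], [286.0, 372.0]] 
 [[ 0.5512  0.0777]
 [ 0.6087  0.0751]
 [ 0.634  -0.0278]
 [ 0.5808 -0.0397]]
tube_cap 0.71 [[-2.0, 367.0], [0.0, 245.0], [288.0, 251.0], [286.0, 373.0]] 
 [[ 0.5517  0.0779]
 [ 0.6084  0.0751]
 [ 0.6332 -0.0281]
 [ 0.5805 -0.0396]]
```

View pics/w8.png

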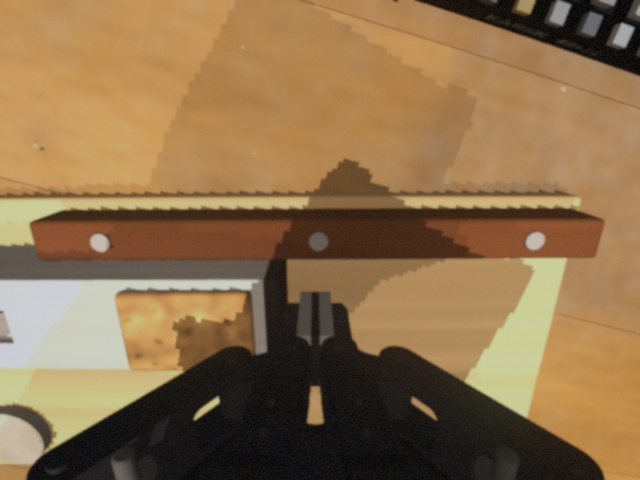

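Emit:
apply_moves:
  deltas:
    - [[-0.2, 0, 0], 0]
    - [[0, 0, 0], 0]

```text
t: 10.25
ee_pos: [0.5995, -0.0469, 0.0281]
orientation: [0.003, 0.793, -0.61, 0.005]
ft_force: [2.1, -17.1, -2.7]
finger_gap: 0.0001
```

Emit:
apply_moves:
  deltas:
    - [[-0.2, 0, 0], 0]
    - [[0, 0, 0], 0]

```text
t: 10.45
ee_pos: [0.5995, -0.0468, 0.0285]
orientation: [0.004, 0.793, -0.609, 0.006]
ft_force: [1.7, -23.8, -4.0]
finger_gap: 0.0002
```

Emit:
apply_moves:
  deltas:
    - [[1.5, 0, 0], 0]
    - [[1.5, 0, 0], 0]
    - [[0, 0, -4], 0]
    - [[0, 0, -4], 0]
    - [[-3, 1, 0], 0]
    - [[-5, 0, 0], 0]
    - [[-5, 0, 0], 0]
    - [[-3, 0, 0], 0]
    - [[0, 0, 0], 0]
    - [[0, 0, 0], 0]

```text
t: 11.45
ee_pos: [0.5545, 0.0845, 0.1074]
orientation: [-0.0, 0.792, -0.61, -0.0]
ft_force: [0.2, -1.1, 0.2]
finger_gap: -0.0005
```

```bash
python3 m.py w9; python3 -c "
import cv2;im=cv2.imread('pics/w9.png')[150:400,120:520];cv2.imwrite('pics/w9c.png',cv2.resize(im,None,fx=2,fy=2,interpolation=cv2.INTER_CUBIC))"
```

```text
t 11.45 tcp [0.5545 0.0845 0.1074] toolx deg -75.17340111124379 z [-0.0001  0.0002 -1.    ] f [ 0.232  -1.0605  0.1905] -0.0004768092693131629
rest_board 0.83 [[219.0, 367.0], [219.0, 157.0], [639.0, 157.0], [639.0, 367.0]] 
 [[ 0.4281  0.1327]
 [ 0.5961  0.1617]
 [ 0.6706 -0.1146]
 [ 0.5164 -0.2106]]
rest_tube 0.65 [[271.0, 269.0], [272.0, 192.0], [526.0, 194.0], [525.0, 271.0]] 
 [[ 0.5437  0.109 ]
 [ 0.591   0.1192]
 [ 0.6278 -0.0236]
 [ 0.5828 -0.0449]]
tube_cap 0.92 [[272.0, 193.0], [526.0, 193.0], [526.0, 270.0], [272.0, 270.0]] 
 [[ 0.5902  0.1191]
 [ 0.6282 -0.0233]
 [ 0.5836 -0.0449]
 [ 0.5431  0.1086]]
```

View pics/w9c.png

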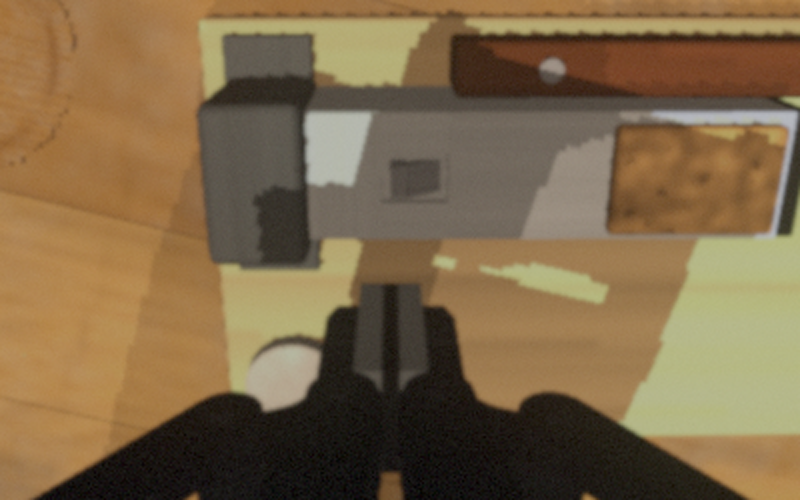

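The tube's mouth is against the bracket and a button shape shows in the hole (crop 390–440, 160–200), but in shadow. I'll retreat clear and look again.

Emit:
apply_moves:
  deltas:
    - [[0, 0, -4], 0]
    - [[0, 3, -3], 0]
    - [[-4, 2, 0], 0]
    - [[-4, 2, 0], 0]
    - [[-4, 0, 0], 0]
    - [[0, 0, 0], 0]
    - [[0, 0, 0], 0]

```text
t: 12.35
ee_pos: [0.4566, 0.182, 0.1775]
orientation: [-0.0, 0.792, -0.61, 0.0]
ft_force: [0.3, 0.1, 0.1]
finger_gap: -0.0001
```

```bash
python3 m.py w10; python3 - <<'E'
from h import *
a=cv2.imread("pics/w10.png"); c=cam("wrist"); b=np.array([.5557,-.0167,0]); y=np.radians(15.15)
B=lambda p: b+np.array([p[0]*np.cos(y)-p[1]*np.sin(y),p[0]*np.sin(y)+p[1]*np.cos(y),p[2]])
u=proj(c,B([.041,.093,.052]))[0].astype(int); print(u)
def crop(im,u,w,h,f): 
    x=max(0,u[0]-w);yy=max(0,u[1]-h); return cv2.resize(im[yy:yy+2*h,x:x+2*w],(400,400),interpolation=cv2.INTER_CUBIC)
A=crop(a,u,60,60,3)
t=optics.capture("scene"); v=proj(cam("scene"),B([.041,.093,.052]))[0].astype(int); print(v)
cv2.imwrite("pics/f.png",np.hstack([A,crop(t,v,40,40,5)]))
for n in("mug","cork_block","cut_block","tin_small"):
    print(n,[np.round(d["bbox"],1) for d in finder.find_in("scene",n)[:1]])
E
```

```text
t 12.35 tcp [0.4566 0.182  0.1775] toolx deg -75.23508716945878 z [ 0.0005 -0.0003 -1.    ] f [0.3375 0.1247 0.1495] -0.00011657560113166547
rest_board 0.7 [[371.0, 61.0], [639.0, 61.0], [639.0, 258.0], [371.0, 258.0]] 
 [[ 0.5931  0.1709]
 [ 0.6522 -0.0412]
 [ 0.4977 -0.1342]
 [ 0.4311  0.1194]]
rest_tube 0.75 [[445.0, 146.0], [446.0, 86.0], [640.0, 89.0], [639.0, 149.0]] 
 [[ 0.545   0.1041]
 [ 0.584   0.1185]
 [ 0.6206 -0.0199]
 [ 0.5826 -0.0417]]
tube_cap 0.59 [[445.0, 146.0], [446.0, 86.0], [640.0, 89.0], [639.0, 149.0]] 
 [[ 0.5448  0.1041]
 [ 0.584   0.1186]
 [ 0.6207 -0.0198]
 [ 0.5826 -0.0417]]
[481 117]
[311 215]
mug [array([330.5, 147.1,  23.8,  37.1])]
cork_block [array([281.4, 161.6,  27.9,  28.9])]
cut_block [array([313.2, 393. ,  47.5,  55.3])]
tin_small [array([277.8, 223.4,  14.4,  11.5])]
```

View pics/f.png

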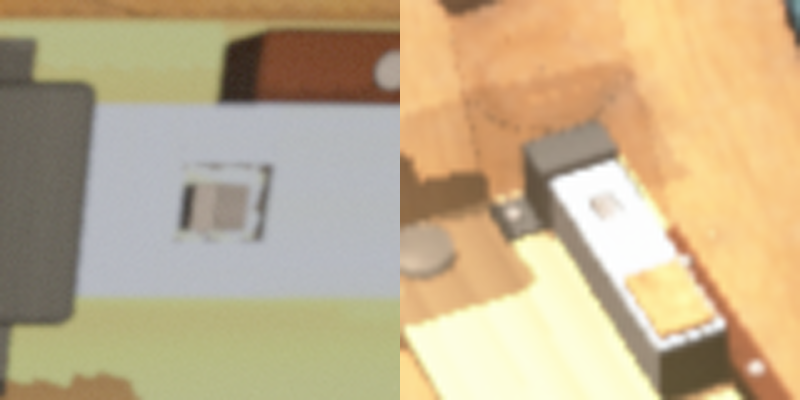

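The mouth is flat against the bracket. The button stands up in the middle of the hole, at (180–270, 165–240) in the left half, so I'm handing in.

```bash
python3 -c "
from cell import workorder; print(workorder.hand_in())"
```

```text
the job is handed in; nothing more can be done
None
```

The tube is on the stub, fully home against the bracket, with the spring button up through its hole. I handed the job in at about 12.5 s of the 48 s.

- **How it was done:** I pushed with shut fingers and never gripped the tube. I slid it sideways to the fence until it stopped at about 10 N. Then I pushed on the cap until it met a hard stop at the bracket, pressed up to about 24 N with no further movement, and backed well clear.
- **Last checks:** The final wrist picture shows the mouth flat against the bracket and the button in the middle of the hole. The wrist force was near zero with the arm withdrawn. I did not tug the tube back to test the lock.
- **Other items:** The mug, cork block and wooden block were found within about 1–1.5 pixels of where they started in the scene camera.
- **One disagreement:** The tin's detection box shifted about 3 pixels from its first reading. I put that down to detection noise, as the first reading had low confidence. The gripper never went down near the tin.

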